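# Tea ball into the mug from the push-up dispenser

## Task

Get a mug ready for tea: take the dark mug out from between the two jars and set it down so that you can take it by its handle, then raise it under the white dispenser's head, handle in the front notch, until its rim has pushed the hidden plate up and one tea ball has dropped in. Lower the mug slowly so that the sprung plate comes home without snapping back, and stand the mug upright on the worktop clear of the dispenser, with just that one ball in it. Leave the two jars standing where they are.

Things in the scene. Friction and masses are not known exactly. Their poses are not given: they have to be found in the camera images.
- mug_centre (a point): centre of the dark grey mug's body, on its axis, 53 mm above its underside; z up, the handle points along this frame's -y. 88 mm across at the rim, 66 at the foot, 106 tall, wall about 5 mm, open, 0.29 kg. Starts upright on the worktop, handle away from the robot and tucked between the two jars, 8 mm free each side: no room for fingers
- mug_handle (a point): middle of the upright outer part of the mug's handle, 75 mm from the mug's axis, 58 mm above its underside; the strap is 11 mm wide (this frame's x), 10 mm deep, upright from 40 to 80 mm above the underside; the handle's top lies 11 mm below the rim. Axes as mug_centre
- outlet (a point): point on the axis of the ball outlet of the fixed white dispenser (166 mm deep, 120 wide, 252 tall), 153 mm above the worktop: the resting height of the push plate's underside. z up, -x points out of its front (to the left, or left and toward the robot). Bring the mug's axis onto this axis from the front, then raise it; a hand on its handle must lean away from the head
- lip_notch (a point): middle of the head's front lip: 58 mm in front of the outlet axis, 150 mm above the worktop, where lip and cheeks end. Inside the lip the space is 112 mm wide and reaches 56 mm in front of the outlet axis and to the column 60 mm behind it. Here the lip has a notch for the mug's handle, 46 mm wide, up to 170 mm above the worktop
- cup_mat (a point): centre of the round mat on the dispenser's foot, below the outlet, 11.5 mm above the worktop; the foot's front edge is 66 mm in front of it, so a mug stands free on the worktop when its axis is 105 mm or more from here. Axes as outlet
- push_plate (a joint): rise (m) of the sprung plate, 106 x 106 mm, hidden inside the lip: 0 at rest, stop 0.018. The mug's rim pushes it up: 2 N at first, 4 N at the top. Past 0.010 to 0.013 its gate lets the first ball fall into the mug within 0.5 s; a pin holds the next. One stroke, one ball: coming home readies the next. Let go, it snaps down at about 1 m/s
- ball_1_center (a point): centre of the first tea ball in the dispenser's track (dark brown, 20 mm, 10 g), the next to come out
- ball_2_center (a point): centre of the second tea ball, which stays in the track, about 0.2 m above the worktop
- nut_jar: small jar with a yellow lid, 63 mm across, 94 mm tall, beside the mug's handle; origin at the centre of its underside
- jam_jar: jar with a green lid, 74 mm across, 90 mm tall, on the other side of the mug's handle; origin at the centre of its underside
Mind the look-alikes: they are no part of the job. Leave any yellow look-alike of the part that bears mug_centre alone.

How it is judged:
On the way, in this order (a step that is already met when the one before it is completed fails the run):
1. the mug, held under the dispenser's head, has pushed the hidden plate up by more than 9 mm (value of joint push_plate above 0.009 m and horizontal distance between mug_centre and outlet below 0.03 m and height (world z) of mug_centre above 0.09 m), for 0.02 s.
2. the first tea ball has dropped into the mug (distance between ball_1_center and mug_centre below 0.06 m and z of ball_1_center in the frame of mug_centre below -0.01 m), for 0.1 s.
At the end, for the whole second after the job is handed in: The first tea ball lies in the mug and the second is still in the dispenser; the push plate is home (within 2 mm); the mug stands upright (within 0.1 rad) on the worktop itself, clear of the dispenser (its axis more than 105 mm from the outlet's) (all of step 2 and height (world z) of ball_2_center above 0.17 m and value of joint push_plate below 0.002 m and angle between mug_centre's own z axis and vertical below 0.1 rad and height (world z) of mug_centre between 0.046 and 0.06 m and horizontal distance between mug_centre and outlet above 0.105 m); the robot touches nothing.
It fails at once if the sprung plate snaps back (faster than 0.2 m/s) (velocity of joint push_plate below -0.2 m/s).
It fails at once if a jar is knocked over or pushed more than 40 mm away (angle between any of nut_jar, jam_jar's own z axis and vertical above 0.35 rad or distance of any of nut_jar, jam_jar from where it was at the start of the episode above 0.04 m).
It also fails if it takes over 67 s, if anything falls off the work surface, if the arm or the gripper's body presses on something with over 40 N, if the wrist force passes 120 N, or if a joint passes its speed limit or range.

## Robot

A 6-joint arm with a two-finger parallel gripper is mounted at the origin on a cart in front of the work surface, level with it; the furniture and walls round the work are solid. World frame = base frame: x ahead of the robot, y to its left, z up, the work surface at z = 0. Lengths are in m, angles in rad, forces in N, time in s.
With the tool pointing down it reaches from about 0.35 to 0.975 m from the base axis. Payload 4.9 kg.
Tool frame: the origin (TCP) lies at the very end of the fingers, on their centre line; the grasp point (between the pads) lies 19 mm behind it; z points along the fingers, y is the line along which they close (so a half turn about z gives the same grasp; the last joint's range is limited). The gripper opens to 85 mm and grips with 20 to 120 N. Pads are 22 mm wide; open, the fingers measure 114 mm over their backs; the gripper's body (76 mm by 85 mm) begins 54 mm behind the grasp point. The pads swing forward as they close: fully open they stand 13 mm farther back than shut.
Start: joints at [0.999, 0.053, 1.613, -0, 1.476, -0.119], TCP at [0.273, 0.562, 0.231] pointing down, gripper open.
Joint ranges: [-3.01, 3.01], [-1.01, 2.22], [0.06, 2.58], [-1.02, 4.17], [0.09, 2.62], [-3.14, 3.14]. Speed limits (rad/s): [2.57, 2.57, 3.14, 3.14, 3.14, 3.14].

## Interface

Orientations are given as a rotation vector (axis times angle).
In Python, from station import ctrl gives the robot as it stands. The module is installed in compiled form; this text tells all that it offers.
- The arm moves only by the tool jog_arm, never from a script. Its argument "steps" is a list of rows, each an object with "delta_rot": the turn, a rotation vector about the tool's x, y, z in degrees, a list of three; "linear": the shift along the tool's x, y, z in m, a list of three; "grip": the finger opening in m, from 0 to 0.0854. In form: [{"delta_rot": [rx, ry, rz], "linear": [x, y, z], "grip": grip}, ...]. A call has 1 to 10 rows; each row shifts and turns the commanded pose from where the row before left it, along the tool's axes as they then stand; what a row does not reach is not made up. A row lasts 1/10 s, in which the tool goes at most 50 mm and 8.59 degrees, less where a joint would pass 70% of its speed; a pose out of reach is approached as far as the arm can. A call with a gripper value outside its range is refused whole. The fingers move at their own pace and stop on an object; "newtons" is the grip in N (left out, the last holds). Time passes only in rows, so rows that do not move let the fingers close. It gives the time, the measured TCP pose, the force, the opening and the grip force at its end, in the units of the state.
- ctrl.get_obs(): the state, without advancing time (a new reading comes with each control period).
- ctrl.get_image(name): name is "side" or "top"; returns (picture, depth): 400x640x3 uint8, red, green, blue; 400x640 float32, m along the optical axis (not along the pixel's ray), 0 where there is no reading.
- ctrl.camera_info(name): a dict with "camera_matrix" (3x3 intrinsics, pixels), "R" (3x3) and "t" (3): a world point X has camera coordinates R X + t. Camera axes: x right, y down, z forward; pixel columns grow to the right and rows downward; lengths in m; the calibration is good to about 2 mm. A picture is of the moment at which its call begins. camera_info takes no time and is no camera call.
- ctrl.finish_job(): hands the job in; it is judged then, once.
The state is a dict: "t": time; "q": joint angles; "dq": joint speeds; "effort": joint torques, N m; "tool_pos": TCP position; "tool_rot": TCP orientation; "contact_force": force on the tool from outside, world axes, zero at the start; "wrist_torque": the same for the moment, N m; "opening": finger opening in m; "grip_force": force on a finger pad.
Only numpy, scipy, OpenCV 4.12 (cv2) and the standard library are available. Lean on these libraries where they do the work, as an engineer would, in place of code of your own. Each camera call takes 0.05 s, during which the arm holds its last target. There are 200 camera calls.

## Working session

There is one attempt and no reset: what is moved stays moved. The work goes in short steps, Python scripts to look and compute and a tool call to move; the robot and the scene stay as the last step left them, time stands still between calls to the robot, and variables do not carry over. Pictures are saved under pics/ and viewed, at most 10 in all, crops included, and the job is handed in when it is done.

Besides the shell and the picture viewer there is one more tool, called after "Request:" by a JSON object that holds its "fn" and its "kwargs". jog_arm: Moves the arm, as the interface text tells. Its arguments: {"type":"object","properties":{"steps":{"type":"array"},"newtons":{"type":"number"}},"required":["steps"]}

```bash
mkdir -p pics; cat > h.py <<'E'
import numpy as np, cv2
from station import ctrl
from scipy.spatial.transform import Rotation as R
def snap(n,tag):
    im,d=ctrl.get_image(n); cv2.imwrite(f'pics/{tag}.png',im[:,:,::-1]); np.save(f'pics/{tag}.npy',d); return im,d
def w(n,d,u,v,z=None):
    c=ctrl.camera_info(n); K=np.array(c['camera_matrix']);Rm=np.array(c['R']);t=np.array(c['t'])
    r=np.linalg.inv(K)@np.array([u,v,1.])
    if z is None: return Rm.T@(r*d[int(v),int(u)]-t)
    o=-Rm.T@t; k=Rm.T@r; return o+k*(z-o[2])/k[2]
def cloud(n,d):
    c=ctrl.camera_info(n); K=np.array(c['camera_matrix']);Rm=np.array(c['R']);t=np.array(c['t'])
    v,u=np.mgrid[:400,:640]; r=np.stack([u,v,np.ones_like(u)],-1)@np.linalg.inv(K).T
    return (r*d[...,None]-t)@Rm
E
python3 - <<'E'
from h import *
for n in('top','side'):
    snap(n,n+'0'); c=ctrl.camera_info(n); print(n,-np.array(c['R']).T@c['t'],np.round(c['R'],2).tolist(),c['camera_matrix'][0])
o=ctrl.get_obs(); print(o)
E
```

```text
top [0.3271971  0.05591397 1.16287122] [[-0.0, -1.0, -0.0], [-0.99, 0.0, -0.16], [0.16, 0.0, -0.99]] [398.59771635   0.         314.38730877]
side [ 0.5479841  -0.4537404   1.11842837] [[0.99, 0.13, 0.01], [0.11, -0.87, -0.48], [-0.05, 0.48, -0.88]] [412.15708281   0.         320.57674346]
{'t': 0.1, 'q': array([ 9.99010289e-01,  5.32952762e-02,  1.61416368e+00, -3.25825796e-06,
        1.47601670e+00, -1.19003242e-01]), 'dq': array([ 0.00133104, -0.0022767 , -0.00445759,  0.00054145, -0.00114976,
        0.00147541]), 'effort': array([-1.18002749e-04, -3.94899380e+01, -3.71364856e+01, -1.47108240e-04,
        3.91133130e-03,  2.35613939e-06]), 'tool_pos': array([0.27310948, 0.56153589, 0.23017904]), 'tool_rot': array([-7.05026484e-01, -3.06080842e+00,  2.78429166e-03]), 'contact_force': array([-0.57047508,  0.02241815,  0.97371296]), 'wrist_torque': array([-0.04055785, -0.00776077, -0.02261368]), 'grip_force': 0.0, 'opening': 0.08523830385595044}
```

View pics/top0.png

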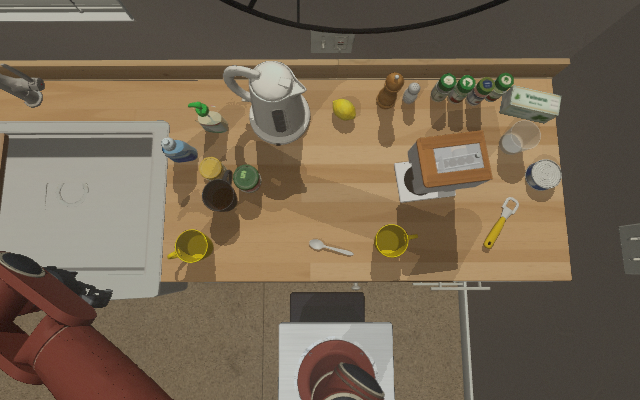

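View pics/side0.png

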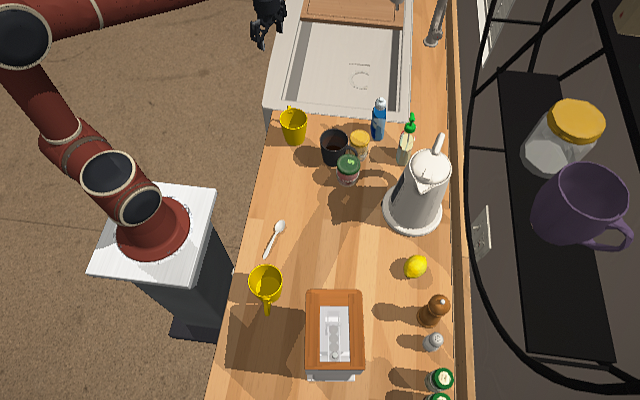

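The top view shows the dark mug at (220,196), with the yellow-lid jar at (210,168) and the green-lid jar at (246,177). The yellow mugs at (192,247) and (392,240) are look-alikes. The white dispenser with a wooden top is at about (450,160), its front facing left and its mat at (415,180). The dark grey mug between the two jars fits the description, so I'll confirm it in a crop.

```bash
cat > m.py <<'E'
from h import *
from scipy.optimize import least_squares
d=np.load('pics/top0.npy');P=cloud('top',d);im=cv2.imread('pics/top0.png')
def circ(pts):
    f=lambda p:np.hypot(pts[:,0]-p[0],pts[:,1]-p[1])-p[2]
    s=least_squares(f,[*pts.mean(0)[:2],.04],loss='soft_l1',f_scale=.002);return s.x,len(pts)
def sel(u0,u1,v0,v1,z0,z1):
    q=P[v0:v1,u0:u1].reshape(-1,3);return q[(q[:,2]>z0)&(q[:,2]<z1)]
print('rim',circ(sel(198,242,176,216,.099,.115)))
for nm,b,z in(('nut',(198,224,155,182),.094),('jam',(232,262,163,192),.09)):
    q=sel(*b,z-.006,z+.01);print(nm,(q.min(0)+q.max(0))/2,np.ptp(q,axis=0),len(q))
q=sel(405,495,125,205,.235,.275);print('box',len(q),q[:,2].mean());r=cv2.minAreaRect(q[:,:2].astype(np.float32)*1000);print(r)
big=np.hstack([cv2.resize(im[140:240,155:275],None,fx=3.3,fy=3.3,interpolation=2),cv2.resize(im[120:220,385:505],None,fx=3.3,fy=3.3,interpolation=2)])
cv2.imwrite('pics/c1.png',big)
for u,v in((413,179),(400,170),(404,195),(441,197)): print(u,v,P[v,u])
E
python3 m.py
```

```text
rim (array([0.50003614, 0.31790452, 0.04199624]), 153)
nut [0.57309341 0.34150021 0.09602844] [0.07075737 0.06943539 0.01553662] 433
jam [0.55075481 0.2470856  0.08975327] [0.07663133 0.07146004 0.01149396] 529
box 3541 0.2508921386973307
((561.6425170898438, -269.489501953125), (121.56106567382812, 162.79254150390625), 6.900201797485352)
413 179 [ 0.56059731 -0.2314332   0.01209489]
400 170 [ 0.58901619 -0.19536882  0.0065921 ]
404 195 [ 0.51344428 -0.20386425  0.00924748]
441 197 [ 0.5078656  -0.31307758  0.00548957]
```

View pics/c1.png

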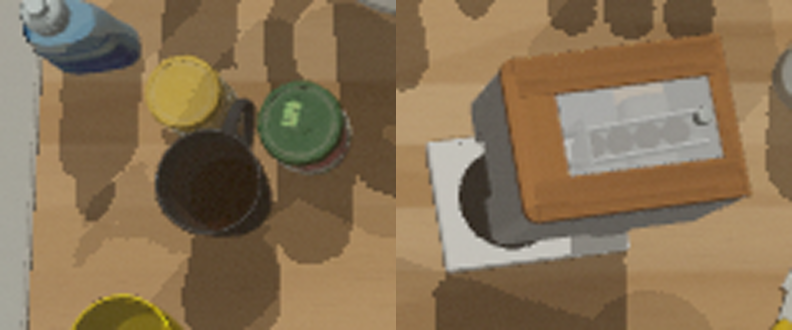

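The crop confirms it: the dark mug is at about crop (210,183), with its handle at (243,115) tucked between the yellow and green lids. The dispenser foot's front corners are at crop (428,143) and (447,270), and the dark mat peeks out at (490,200).

```bash
cat >> h.py <<'E'
def rot(yaw_y,tilt,head):
    """tool y horizontal at azimuth yaw_y(deg); tool z = down tilted by tilt toward azimuth head (perp to y)"""
    y=np.array([np.cos(np.radians(yaw_y)),np.sin(np.radians(yaw_y)),0]);h=np.radians(head)
    z=np.array([np.cos(h)*np.sin(np.radians(tilt)),np.sin(h)*np.sin(np.radians(tilt)),-np.cos(np.radians(tilt))])
    return R.from_matrix(np.stack([np.cross(y,z),y,z],1))
def plan(p1,r1,n,p0=None,r0=None):
    """n equal rows; prints tool-frame rotation per row (deg) and shifts"""
    o=ctrl.get_obs(); p=np.array(o['tool_pos']) if p0 is None else np.array(p0); r=R.from_rotvec(o['tool_rot']) if r0 is None else r0
    dr=(r.inv()*r1).as_rotvec()/n; s=(np.array(p1)-p)/n
    print('rot/row',np.round(np.degrees(dr),2),'|s|',np.linalg.norm(s))
    for i in range(n):
        print(np.round((r*R.from_rotvec(dr*i)).inv().apply(s),4).tolist())
E
python3 - <<'E'
from h import *
a=w('top',None,394.7,163.3,.01);b=w('top',None,400.5,201.8,.01);print(a,b,np.hypot(*(a-b)[:2]))
m=(a+b)/2;e=(b-a)[:2]/np.hypot(*(b-a)[:2]);f=np.array([e[1],-e[0]]);f=f if f[1]>0 else -f;print('front',f,np.degrees(np.arctan2(f[1],f[0])),'mat',m[:2]-.066*f)
print('box outlet',[.5616-.12*.023,-.2695+.993*.023])
print('handle px',w('top',None,228.6,174.8,.093))
d=np.load('pics/top0.npy');P=cloud('top',d)
print(np.round(P[172:186,228,2],3),np.round(P[172:186,230,2],3))
q=P[125:205,405:495].reshape(-1,3);q=q[(q[:,2]>.1)&(q[:,2]<.235)];print('front face',np.median(q,0))
print(np.degrees(ctrl.get_obs()['q']))
s=np.load('pics/side0.npy');S=cloud('side',s)
q=S[280:385,295:375].reshape(-1,3);q=q[(q[:,2]>.235)&(q[:,2]<.275)];print(cv2.minAreaRect(q[:,:2].astype(np.float32)*1000))
q=S[120:170,318:350].reshape(-1,3);q=q[(q[:,2]>.1)&(q[:,2]<.115)];print('mug side',(q.min(0)+q.max(0))/2,np.ptp(q,axis=0),len(q))
print('pick');plan([.5-.0415*np.cos(np.radians(20)),.318-.0415*np.sin(np.radians(20)),.19],rot(20,0,0),8)
E
```

```text
[ 0.60860984 -0.17963603  0.01      ] [ 0.49322946 -0.19273942  0.01      ] 0.11612205073731649
front [-0.11284151  0.993613  ] 96.47914252654853 mat [ 0.55836719 -0.25176618]
box outlet [0.55884, -0.24666100000000002]
handle px [0.55708692 0.2936924  0.093     ]
[ 0.092  0.091  0.01   0.009  0.     0.004 -0.001 -0.001  0.028  0.03
  0.104  0.103  0.09   0.073] [0.068 0.054 0.052 0.045 0.047 0.039 0.041 0.035 0.03  0.036 0.031 0.025
 0.102 0.104]
front face [ 0.51076916 -0.19617219  0.19635014]
[ 5.72390733e+01  3.05359440e+00  9.24847664e+01 -1.86684429e-04
  8.45695272e+01 -6.81838350e+00]
((559.7422485351562, -272.04180908203125), (121.15630340576172, 160.86624145507812), 6.934228897094727)
mug side [0.49863317 0.31452934 0.10401893] [0.08448351 0.08695513 0.00777422] 100
pick
rot/row [-0.01  0.    5.51] |s| 0.04018372814696404
[-0.0352, -0.0187, 0.005]
[-0.0368, -0.0152, 0.005]
[-0.0381, -0.0116, 0.005]
[-0.0391, -0.0079, 0.005]
[-0.0397, -0.0041, 0.005]
[-0.0399, -0.0003, 0.005]
[-0.0397, 0.0035, 0.005]
[-0.0392, 0.0073, 0.005]
```

Request:
{"fn": "jog_arm", "kwargs": {"steps": [{"delta_rot": [0, 0, 5.5], "linear": [-0.0352, -0.0187, 0.003], "grip": 0.045}, {"delta_rot": [0, 0, 5.5], "linear": [-0.0368, -0.0152, 0.003], "grip": 0.045}, {"delta_rot": [0, 0, 5.5], "linear": [-0.0381, -0.0116, 0.003], "grip": 0.045}, {"delta_rot": [0, 0, 5.5], "linear": [-0.0391, -0.0079, 0.003], "grip": 0.045}, {"delta_rot": [0, 0, 5.5], "linear": [-0.0397, -0.0041, 0.003], "grip": 0.045}, {"delta_rot": [0, 0, 5.5], "linear": [-0.0399, -0.0003, 0.003], "grip": 0.045}, {"delta_rot": [0, 0, 5.5], "linear": [-0.0397, 0.0035, 0.003], "grip": 0.045}, {"delta_rot": [0, 0, 5.5], "linear": [-0.0392, 0.0073, 0.003], "grip": 0.045}, {"delta_rot": [-6, 0, 0], "linear": [0, 0, 0], "grip": 0.045}, {"delta_rot": [0, 0, 0], "linear": [0, 0, 0], "grip": 0.045}]}}

```text
t: 1.1
tool_pos: [0.4601, 0.3028, 0.2058]
tool_rot: [1.768, 2.523, 0.129]
contact_force: [0.7, 1.0, -1.0]
opening: 0.0447
grip_force: 0.0
```

```bash
python3 - <<'E'
from h import *
o=ctrl.get_obs();print(o['t'],o['tool_pos'],R.from_rotvec(o['tool_rot']).as_matrix().round(3),np.degrees(o['q']).round(1),o['opening'])
s,d=snap('side','s1'); cv2.imwrite('pics/s1c.png',cv2.resize(s[90:210,260:420,::-1],None,fx=5,fy=5,interpolation=2))
az=np.radians(20);r=R.from_rotvec(o['tool_rot'])
wp=np.array([.499-.040*np.cos(az),.3165-.040*np.sin(az),.082+.019])  # wall at grasp point
tcp=np.array([.499,.3165,0])-.0395*np.array([np.cos(az),np.sin(az),0])+np.array([0,0,.087])+.019*r.as_matrix()[:,2]
print(tcp,r.inv().apply(tcp-o['tool_pos']))
E
```

```text
1.1 [0.46014202 0.302793   0.20576845] [[-0.341  0.935  0.096]
 [ 0.94   0.34   0.035]
 [-0.     0.102 -0.995]] [ 25.9 -10.1 107.5  -0.6  76.7   6.1] 0.044719110007034366
[0.46370413 0.30365162 0.06809913] [-0.00040713 -0.01042238  0.13732252]
```

View pics/s1c.png

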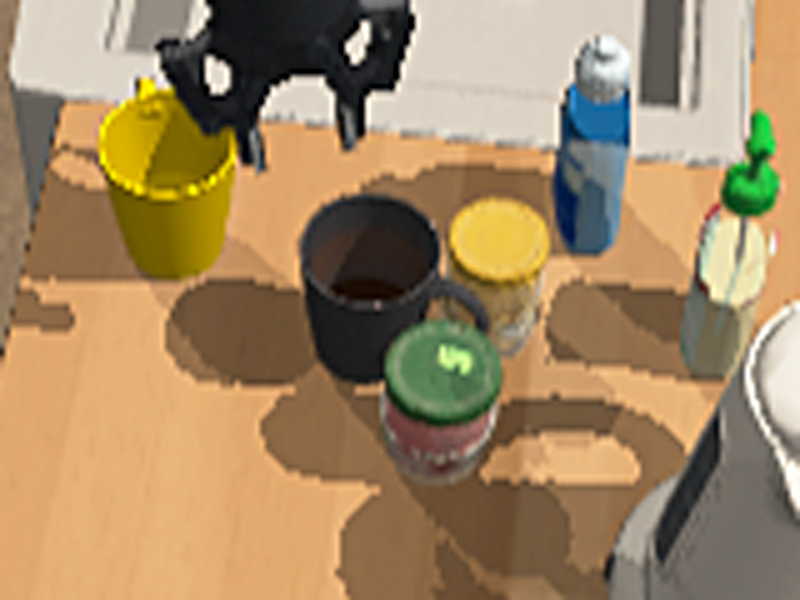

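The crop shows the open gripper above and to the left of the mug, with its tips at (255,165) and (350,145). The mug rim centre is at (370,245), and the handle sits between the jars. Next I descend over the near wall.

Request:
{"fn": "jog_arm", "kwargs": {"steps": [{"delta_rot": [0, 0, 0], "linear": [0, -0.0052, 0.025], "grip": 0.045}, {"delta_rot": [0, 0, 0], "linear": [0, -0.0052, 0.025], "grip": 0.045}, {"delta_rot": [0, 0, 0], "linear": [0, 0, 0.025], "grip": 0.045}, {"delta_rot": [0, 0, 0], "linear": [0, 0, 0.02], "grip": 0.045}, {"delta_rot": [0, 0, 0], "linear": [0, 0, 0.015], "grip": 0.045}, {"delta_rot": [0, 0, 0], "linear": [0, 0, 0.014], "grip": 0.045}, {"delta_rot": [0, 0, 0], "linear": [0, 0, 0.013], "grip": 0.045}, {"delta_rot": [0, 0, 0], "linear": [0, 0, 0], "grip": 0.045}]}}

```text
t: 1.95
tool_pos: [0.4641, 0.3054, 0.0679]
tool_rot: [1.765, 2.525, 0.127]
contact_force: [-0.0, -1.0, 0.6]
opening: 0.0448
grip_force: 0.0
```

Request:
{"fn": "jog_arm", "kwargs": {"steps": [{"delta_rot": [0, 0, 0], "linear": [0, 0, 0], "grip": 0.02}, {"delta_rot": [0, 0, 0], "linear": [0, 0, 0], "grip": 0.0}, {"delta_rot": [0, 0, 0], "linear": [0, 0, 0], "grip": 0.0}, {"delta_rot": [0, 0, 0], "linear": [0, 0, 0], "grip": 0.0}, {"delta_rot": [0, 0, 0], "linear": [0, 0, 0], "grip": 0.0}], "newtons": 60}}

```text
t: 2.45
tool_pos: [0.4656, 0.3059, 0.0709]
tool_rot: [1.765, 2.522, 0.134]
contact_force: [-2.2, -0.7, 3.2]
opening: 0.0031
grip_force: 62.6
```

Request:
{"fn": "jog_arm", "kwargs": {"steps": [{"delta_rot": [0, 0, 0], "linear": [0, 0.001, -0.01], "grip": 0.0}, {"delta_rot": [0, 0, 0], "linear": [0, 0.0015, -0.015], "grip": 0.0}, {"delta_rot": [0, 0, 0], "linear": [0, 0.002, -0.02], "grip": 0.0}, {"delta_rot": [0, 0, 0], "linear": [0, 0.0025, -0.025], "grip": 0.0}, {"delta_rot": [0, 0, 0], "linear": [0, 0.0025, -0.025], "grip": 0.0}, {"delta_rot": [0, 0, 0], "linear": [0, 0.0025, -0.025], "grip": 0.0}, {"delta_rot": [0, 0, 0], "linear": [0, 0.002, -0.02], "grip": 0.0}, {"delta_rot": [0, 0, 0], "linear": [0, 0, 0], "grip": 0.0}]}}

```text
t: 3.25
tool_pos: [0.4664, 0.3064, 0.2158]
tool_rot: [1.762, 2.519, 0.143]
contact_force: [0.2, -0.0, -1.8]
opening: 0.0032
grip_force: 61.7
```

```bash
python3 - <<'E'
from h import *
o=ctrl.get_obs();print(o['t'],o['tool_pos'],R.from_rotvec(o['tool_rot']).as_matrix().round(3),np.degrees(o['q']).round(1),o['opening'],o['contact_force'],o['grip_force'])
s,d=snap('side','s2'); cv2.imwrite('pics/s2c.png',cv2.resize(s[60:200,240:420,::-1],None,fx=4.2,fy=4.2,interpolation=2))
E
```

```text
3.25 [0.46642761 0.30644997 0.21584507] [[-0.343  0.933  0.106]
 [ 0.939  0.341  0.039]
 [ 0.001  0.113 -0.994]] [ 26.   -9.8 106.4  -0.6  77.    6. ] 0.003160482476917465 [ 0.23440782 -0.03400518 -1.82047701] 61.69864729279652
```

View pics/s2c.png

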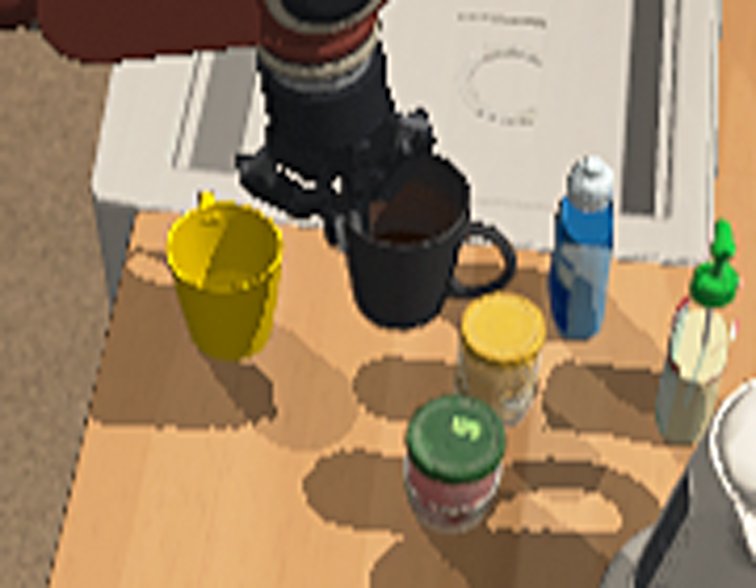

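The mug is lifted clear and upright, with its handle at crop (490,265). Both jars stand where they were, at (500,330) and (455,430). Next I carry it in front of the dispenser while turning the handle toward +y.

```bash
python3 - <<'E'
from h import *
o=ctrl.get_obs();r=R.from_rotvec(o['tool_rot'])
plan([.560,-.0635,.216],R.from_euler('z',117,degrees=True)*r,15)
E
```

```text
rot/row [ 0.    0.85 -7.75] |s| 0.025423697408294282
[-0.0253, -0.0025, -0.0005]
[-0.0247, -0.0059, -0.0008]
[-0.0237, -0.0092, -0.0012]
[-0.0222, -0.0123, -0.0015]
[-0.0203, -0.0151, -0.0019]
[-0.0181, -0.0178, -0.0021]
[-0.0155, -0.02, -0.0024]
[-0.0126, -0.0219, -0.0026]
[-0.0095, -0.0234, -0.0028]
[-0.0062, -0.0245, -0.0029]
[-0.0028, -0.0251, -0.0029]
[0.0007, -0.0252, -0.003]
[0.0041, -0.0249, -0.0029]
[0.0075, -0.0241, -0.0028]
[0.0107, -0.0229, -0.0027]
```

Request:
{"fn": "jog_arm", "kwargs": {"steps": [{"delta_rot": [0, 0.85, -7.75], "linear": [-0.0253, -0.0025, -0.0005], "grip": 0}, {"delta_rot": [0, 0.85, -7.75], "linear": [-0.0247, -0.0059, -0.0008], "grip": 0}, {"delta_rot": [0, 0.85, -7.75], "linear": [-0.0237, -0.0092, -0.0012], "grip": 0}, {"delta_rot": [0, 0.85, -7.75], "linear": [-0.0222, -0.0123, -0.0015], "grip": 0}, {"delta_rot": [0, 0.85, -7.75], "linear": [-0.0203, -0.0151, -0.0019], "grip": 0}, {"delta_rot": [0, 0.85, -7.75], "linear": [-0.0181, -0.0178, -0.0021], "grip": 0}, {"delta_rot": [0, 0.85, -7.75], "linear": [-0.0155, -0.02, -0.0024], "grip": 0}, {"delta_rot": [0, 0.85, -7.75], "linear": [-0.0126, -0.0219, -0.0026], "grip": 0}, {"delta_rot": [0, 0.85, -7.75], "linear": [-0.0095, -0.0234, -0.0028], "grip": 0}, {"delta_rot": [0, 0.85, -7.75], "linear": [-0.0062, -0.0245, -0.0029], "grip": 0}]}}

```text
t: 4.3
tool_pos: [0.5267, 0.058, 0.2107]
tool_rot: [0.226, -3.114, -0.168]
contact_force: [0.7, 0.3, -2.0]
opening: 0.003
grip_force: 61.7
```

Request:
{"fn": "jog_arm", "kwargs": {"steps": [{"delta_rot": [0, 0.85, -7.75], "linear": [-0.0028, -0.0251, -0.0029], "grip": 0}, {"delta_rot": [0, 0.85, -7.75], "linear": [0.0007, -0.0252, -0.003], "grip": 0}, {"delta_rot": [0, 0.85, -7.75], "linear": [0.0041, -0.0249, -0.0029], "grip": 0}, {"delta_rot": [0, 0.85, -7.75], "linear": [0.0075, -0.0241, -0.0028], "grip": 0}, {"delta_rot": [0, 0.85, -7.75], "linear": [0.0107, -0.0229, -0.0027], "grip": 0}, {"delta_rot": [0, 0, 0], "linear": [0, 0, 0], "grip": 0}, {"delta_rot": [0, 0, 0], "linear": [0, 0, 0], "grip": 0}]}}

```text
t: 5.0
tool_pos: [0.5582, -0.0639, 0.212]
tool_rot: [1.228, -2.833, -0.158]
contact_force: [-0.9, 0.3, -2.4]
opening: 0.0028
grip_force: 61.7
```

```bash
python3 - <<'E'
from h import *
o=ctrl.get_obs();r=R.from_rotvec(o['tool_rot']);print(o['t'],o['tool_pos'],r.as_matrix().round(3),np.degrees(o['q']).round(1),o['opening'])
s,d=snap('side','s3'); S=cloud('side',d)
t,e=snap('top','t3'); T=cloud('top',e)
cv2.imwrite('pics/s3c.png',np.hstack([cv2.resize(s[150:270,230:350,::-1],(390,390),interpolation=2),cv2.resize(t[130:250,290:410,::-1],(390,390),interpolation=2)]))
for C in(S,T):
    q=C.reshape(-1,3);q=q[(np.hypot(q[:,0]-.54,q[:,1]+.04)<.13)&(q[:,2]>.05)&(q[:,2]<.26)];print(len(q),np.percentile(q,[0,1,5,50,95,99,100],axis=0).round(3))
E
```

```text
5.0 [ 0.55817534 -0.06393317  0.21204039] [[-0.684 -0.725 -0.086]
 [-0.73   0.68   0.074]
 [ 0.005  0.113 -0.994]] [ -15.5   -1.1   98.7    2.8   88.4 -152.6] 0.0027973540142411674
768 [[ 0.485 -0.1    0.143]
 [ 0.486 -0.086  0.148]
 [ 0.49  -0.082  0.165]
 [ 0.516 -0.047  0.196]
 [ 0.555 -0.01   0.247]
 [ 0.569 -0.006  0.258]
 [ 0.577 -0.005  0.26 ]]
339 [[ 0.492 -0.022  0.159]
 [ 0.494 -0.02   0.168]
 [ 0.499 -0.018  0.171]
 [ 0.519 -0.001  0.224]
 [ 0.562  0.033  0.247]
 [ 0.567  0.037  0.249]
 [ 0.569  0.04   0.251]]
```

View pics/s3c.png

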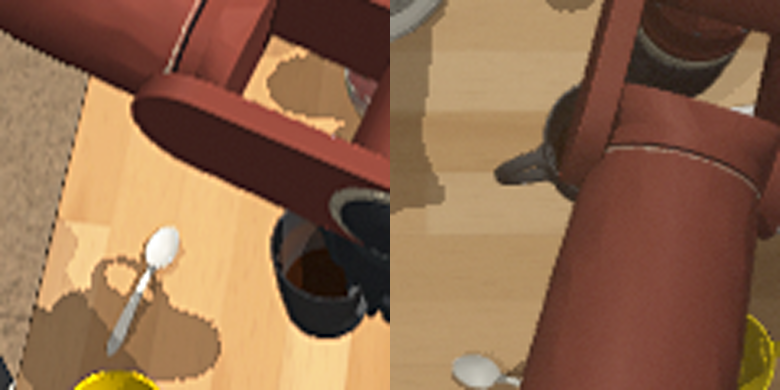

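The mug hangs upright with its handle pointing left, at (525,165) in the right half. The space below it is clear. Lowering.

Request:
{"fn": "jog_arm", "kwargs": {"steps": [{"delta_rot": [0, 0, 0], "linear": [0, -0.0028, 0.025], "grip": 0}, {"delta_rot": [0, 0, 0], "linear": [0, -0.0028, 0.025], "grip": 0}, {"delta_rot": [0, 0, 0], "linear": [0, -0.0028, 0.025], "grip": 0}, {"delta_rot": [0, 0, 0], "linear": [0, -0.0028, 0.025], "grip": 0}, {"delta_rot": [0, 0, 0], "linear": [0, -0.0017, 0.015], "grip": 0}, {"delta_rot": [0, 0, 0], "linear": [0, -0.0011, 0.01], "grip": 0}, {"delta_rot": [0, 0, 0], "linear": [0, -0.0006, 0.005], "grip": 0}, {"delta_rot": [0, 0, 0], "linear": [0, -0.0005, 0.004], "grip": 0}, {"delta_rot": [0, 0, 0], "linear": [0, 0, 0], "grip": 0}]}}

```text
t: 6.0
tool_pos: [0.5589, -0.0645, 0.0793]
tool_rot: [1.232, -2.834, -0.155]
contact_force: [0.6, -0.4, -3.7]
opening: 0.0029
grip_force: 61.7
```

Request:
{"fn": "jog_arm", "kwargs": {"steps": [{"delta_rot": [0, 0, 0], "linear": [0, -0.0003, 0.003], "grip": 0}, {"delta_rot": [0, 0, 0], "linear": [0, -0.0003, 0.003], "grip": 0}, {"delta_rot": [0, 0, 0], "linear": [0, -0.0002, 0.002], "grip": 0}, {"delta_rot": [0, 0, 0], "linear": [0, 0, 0], "grip": 0}]}}

```text
t: 6.4
tool_pos: [0.5586, -0.0644, 0.0709]
tool_rot: [1.232, -2.834, -0.155]
contact_force: [1.1, -0.3, -1.6]
opening: 0.0031
grip_force: 61.7
```

Request:
{"fn": "jog_arm", "kwargs": {"steps": [{"delta_rot": [0, 0, 0], "linear": [0, -0.0002, 0.0015], "grip": 0}, {"delta_rot": [0, 0, 0], "linear": [0, 0, 0.0005], "grip": 0}, {"delta_rot": [0, 0, 0], "linear": [0, 0, 0], "grip": 0}]}}

```text
t: 6.7
tool_pos: [0.559, -0.0647, 0.0707]
tool_rot: [1.232, -2.834, -0.154]
contact_force: [-1.0, 0.6, 6.3]
opening: 0.003
grip_force: 63.4
```

Contact with the worktop. Opening the fingers and rising straight up along the tool.

Request:
{"fn": "jog_arm", "kwargs": {"steps": [{"delta_rot": [0, 0, 0], "linear": [0, 0, 0], "grip": 0.02}, {"delta_rot": [0, 0, 0], "linear": [0, 0, 0], "grip": 0.04}, {"delta_rot": [0, 0, 0], "linear": [0, 0, 0], "grip": 0.04}, {"delta_rot": [0, 0, 0], "linear": [0, 0.001, -0.01], "grip": 0.04}, {"delta_rot": [0, 0, 0], "linear": [0, 0.0015, -0.015], "grip": 0.04}, {"delta_rot": [0, 0, 0], "linear": [0, 0.002, -0.02], "grip": 0.04}, {"delta_rot": [0, 0, 0], "linear": [0, 0.0028, -0.025], "grip": 0.04}, {"delta_rot": [0, 0, 0], "linear": [0, 0.003, -0.03], "grip": 0.04}, {"delta_rot": [0, 0, 0], "linear": [0, 0.003, -0.03], "grip": 0.04}, {"delta_rot": [0, 0, 0], "linear": [0, 0, 0], "grip": 0.04}]}}

```text
t: 7.7
tool_pos: [0.5629, -0.0656, 0.2069]
tool_rot: [1.236, -2.842, -0.144]
contact_force: [0.0, -0.2, 0.4]
opening: 0.0399
grip_force: 0.0
```

```bash
python3 - <<'E'
from h import *
o=ctrl.get_obs();r=R.from_rotvec(o['tool_rot']);print(o['t'],o['tool_pos'],np.degrees(o['q']).round(1))
# plan tool orientation for handle: y az 7(or 187), tilt 45 toward az 277
for yy in(7,187):
    print('to',yy); plan([.526,.19,.26],rot(yy,45,277),14)
E
```

```text
7.7 [ 0.56291374 -0.0656061   0.20688692] [ -15.5   -0.8   98.8    2.7   87.1 -152.8]
to 7
rot/row [ 3.85 -2.13  8.68] |s| 0.01883306092345962
[-0.0116, 0.0147, -0.0023]
[-0.0093, 0.0161, -0.003]
[-0.0069, 0.0171, -0.0038]
[-0.0044, 0.0177, -0.0047]
[-0.0019, 0.0178, -0.0058]
[0.0005, 0.0175, -0.007]
[0.0028, 0.0167, -0.0082]
[0.0049, 0.0155, -0.0094]
[0.0068, 0.014, -0.0106]
[0.0084, 0.0121, -0.0118]
[0.0096, 0.0099, -0.0129]
[0.0104, 0.0075, -0.0138]
[0.0108, 0.0049, -0.0146]
[0.0108, 0.0023, -0.0153]
to 187
rot/row [ 1.77  3.19 -3.24] |s| 0.01883306092345962
[-0.0116, 0.0147, -0.0023]
[-0.0122, 0.0139, -0.0034]
[-0.0128, 0.0131, -0.0045]
[-0.0132, 0.0122, -0.0056]
[-0.0135, 0.0113, -0.0067]
[-0.0137, 0.0103, -0.0078]
[-0.0138, 0.0092, -0.0089]
[-0.0138, 0.0082, -0.0099]
[-0.0136, 0.0071, -0.0109]
[-0.0133, 0.006, -0.0119]
[-0.013, 0.0048, -0.0128]
[-0.0125, 0.0037, -0.0136]
[-0.0119, 0.0026, -0.0144]
[-0.0112, 0.0015, -0.0151]
```

```bash
python3 - <<'E'
from h import *
plan([.51,.15,.24],rot(7,45,277),16)
E
```

```text
rot/row [ 3.37 -1.87  7.6 ] |s| 0.014028755145650152
[-0.0076, 0.0118, -0.0009]
[-0.006, 0.0126, -0.0014]
[-0.0044, 0.0132, -0.002]
[-0.0027, 0.0135, -0.0026]
[-0.001, 0.0136, -0.0034]
[0.0007, 0.0134, -0.0042]
[0.0023, 0.0129, -0.005]
[0.0038, 0.0122, -0.0058]
[0.0051, 0.0112, -0.0067]
[0.0063, 0.0101, -0.0075]
[0.0073, 0.0087, -0.0082]
[0.0081, 0.0072, -0.009]
[0.0086, 0.0055, -0.0096]
[0.0089, 0.0038, -0.0102]
[0.009, 0.002, -0.0106]
[0.0087, 0.0001, -0.011]
```

Request:
{"fn": "jog_arm", "kwargs": {"steps": [{"delta_rot": [3.37, -1.87, 7.6], "linear": [-0.0076, 0.0118, -0.0009], "grip": 0.04}, {"delta_rot": [3.37, -1.87, 7.6], "linear": [-0.006, 0.0126, -0.0014], "grip": 0.04}, {"delta_rot": [3.37, -1.87, 7.6], "linear": [-0.0044, 0.0132, -0.002], "grip": 0.04}, {"delta_rot": [3.37, -1.87, 7.6], "linear": [-0.0027, 0.0135, -0.0026], "grip": 0.04}, {"delta_rot": [3.37, -1.87, 7.6], "linear": [-0.001, 0.0136, -0.0034], "grip": 0.04}, {"delta_rot": [3.37, -1.87, 7.6], "linear": [0.0007, 0.0134, -0.0042], "grip": 0.04}, {"delta_rot": [3.37, -1.87, 7.6], "linear": [0.0023, 0.0129, -0.005], "grip": 0.04}, {"delta_rot": [3.37, -1.87, 7.6], "linear": [0.0038, 0.0122, -0.0058], "grip": 0.04}]}}

```text
t: 8.5
tool_pos: [0.533, 0.0429, 0.2173]
tool_rot: [0.369, 2.781, -0.355]
contact_force: [0.1, -0.4, -0.5]
opening: 0.04
grip_force: 0.0
```

Request:
{"fn": "jog_arm", "kwargs": {"steps": [{"delta_rot": [3.37, -1.87, 7.6], "linear": [0.0051, 0.0112, -0.0067], "grip": 0.04}, {"delta_rot": [3.37, -1.87, 7.6], "linear": [0.0063, 0.0101, -0.0075], "grip": 0.04}, {"delta_rot": [3.37, -1.87, 7.6], "linear": [0.0073, 0.0087, -0.0082], "grip": 0.04}, {"delta_rot": [3.37, -1.87, 7.6], "linear": [0.0081, 0.0072, -0.009], "grip": 0.04}, {"delta_rot": [3.37, -1.87, 7.6], "linear": [0.0086, 0.0055, -0.0096], "grip": 0.04}, {"delta_rot": [3.37, -1.87, 7.6], "linear": [0.0089, 0.0038, -0.0102], "grip": 0.04}, {"delta_rot": [3.37, -1.87, 7.6], "linear": [0.009, 0.002, -0.0106], "grip": 0.04}, {"delta_rot": [3.37, -1.87, 7.6], "linear": [0.0087, 0.0001, -0.011], "grip": 0.04}, {"delta_rot": [0, 0, 0], "linear": [0, 0, 0], "grip": 0.04}]}}

```text
t: 9.4
tool_pos: [0.507, 0.1512, 0.2333]
tool_rot: [1.625, 1.872, -0.686]
contact_force: [0.3, -0.1, 0.3]
opening: 0.0397
grip_force: 0.0
```

```bash
python3 - <<'E'
from h import *
o=ctrl.get_obs();r=R.from_rotvec(o['tool_rot']);print(o['t'],o['tool_pos'],r.as_matrix().round(3),np.degrees(o['q']).round(1))
s,d=snap('side','s4'); S=cloud('side',d)
t,e=snap('top','t4'); T=cloud('top',e)
cv2.imwrite('pics/s4c.png',np.hstack([cv2.resize(s[150:270,270:390,::-1],(390,390),interpolation=2),cv2.resize(t[130:250,290:410,::-1],(390,390),interpolation=2)]))
E
```

```text
9.4 [0.50697888 0.15120897 0.23331796] [[-0.107  0.991  0.082]
 [ 0.704  0.133 -0.698]
 [-0.703 -0.017 -0.711]] [ 28.4   2.5 100.7 -41.   95.3  23.3]
```

View pics/s4c.png

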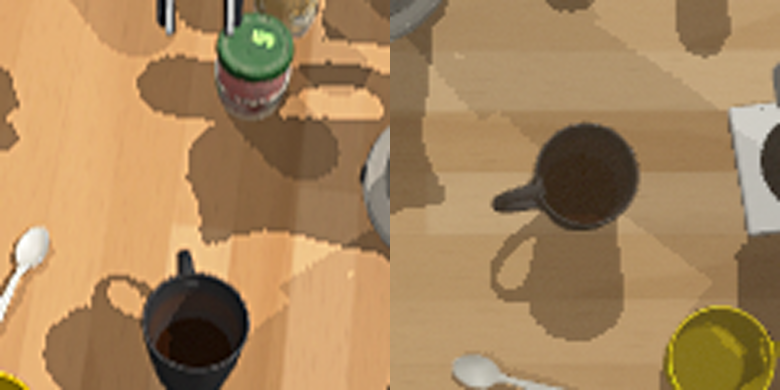

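The mug stands upright with its handle pointing left and slightly toward the robot, at (505,200) in the right half against a rim centre of (587,176). Now I measure the axis and the handle direction.

```bash
python3 - <<'E'
from h import *
from scipy.optimize import least_squares
c={}
for n,tag in(('top','t4'),('side','s4')):
    d=np.load(f'pics/{tag}.npy');q=cloud(n,d).reshape(-1,3)
    q=q[(np.hypot(q[:,0]-.535,q[:,1]+.04)<.07)&(q[:,2]>.098)&(q[:,2]<.114)]
    s=least_squares(lambda p:np.hypot(q[:,0]-p[0],q[:,1]-p[1])-.0425,[.535,-.04],loss='soft_l1',f_scale=.002)
    print(n,s.x,(q.min(0)+q.max(0))/2,len(q));c[n]=s.x
    q=cloud(n,d).reshape(-1,3);rr=np.hypot(q[:,0]-s.x[0],q[:,1]-s.x[1]);h=q[(rr>.052)&(rr<.09)&(q[:,2]>.03)&(q[:,2]<.1)]
    a=np.degrees(np.arctan2(h[:,1]-s.x[1],h[:,0]-s.x[0]));print(len(h),np.percentile(a,[5,25,50,75,95]))
# rim ellipse in image: top crop 536..638 x 124..229 => centre px
for n,(u,v) in (('top',(290+(587-390)/3.25,130+176.5/3.25)),('side',(270+196/3.25,150+322/3.25))): print(n,w(n,None,u,v,.106))
for n,(u,v) in (('top',(290+(500-390)/3.25,130+200/3.25)),('side',(270+184/3.25,150+262/3.25))): print(n,w(n,None,u,v,.088))
E
```

```text
top [ 0.529701   -0.03772819] [ 0.53002929 -0.03509051  0.10413352] 151
60 [ 99.88061306 101.74866988 104.21417073 106.47442429 107.62111537]
side [ 0.52814734 -0.04113751] [ 0.52855923 -0.04041375  0.10281276] 151
32 [ 99.17320414 102.3794002  105.17168491 107.59458676 108.97946486]
top [ 0.52734488 -0.03927454  0.106     ]
side [ 0.52987648 -0.04184199  0.106     ]
top [0.51079775 0.03262894 0.088     ]
side [0.51327524 0.01813975 0.088     ]
```

```bash
python3 - <<'E'
from h import *
r=rot(14,45,284);z=r.as_matrix()[:,2];g=np.array([.511,.0340,.060]);print(z,g+.019*z, np.dot([-.0181,.0728,0],[np.cos(np.radians(14)),np.sin(np.radians(14)),0]))
plan(g+.019*z-.1*z,r,5)
E
```

```text
[ 0.17106461 -0.68610269 -0.70710678] [0.51425023 0.02096405 0.04656497] 4.956135406027296e-05
rot/row [-1.02 -0.08 -0.75] |s| 0.026294748637085218
[0.0081, -0.0031, 0.0248]
[0.0082, -0.0034, 0.0247]
[0.0083, -0.0038, 0.0247]
[0.0084, -0.0041, 0.0246]
[0.0085, -0.0044, 0.0245]
```

Request:
{"fn": "jog_arm", "kwargs": {"steps": [{"delta_rot": [-1.02, -0.08, -0.75], "linear": [0.0081, -0.0031, 0.0248], "grip": 0.045}, {"delta_rot": [-1.02, -0.08, -0.75], "linear": [0.0082, -0.0034, 0.0247], "grip": 0.045}, {"delta_rot": [-1.02, -0.08, -0.75], "linear": [0.0083, -0.0038, 0.0247], "grip": 0.045}, {"delta_rot": [-1.02, -0.08, -0.75], "linear": [0.0084, -0.0041, 0.0246], "grip": 0.045}, {"delta_rot": [-1.02, -0.08, -0.75], "linear": [0.0085, -0.0044, 0.0245], "grip": 0.045}, {"delta_rot": [0, 0, 0], "linear": [0, 0, 0], "grip": 0.045}, {"delta_rot": [0, 0, 0], "linear": [0, 0, 0], "grip": 0.045}]}}

```text
t: 10.2
tool_pos: [0.497, 0.0889, 0.1181]
tool_rot: [1.513, 1.928, -0.625]
contact_force: [0.0, -0.1, 1.4]
opening: 0.045
grip_force: 0.0
```

```bash
python3 - <<'E'
from h import *
o=ctrl.get_obs();r=R.from_rotvec(o['tool_rot']);print(o['tool_pos'],r.as_matrix().round(3),np.degrees(o['q']).round(1))
print(r.inv().apply(np.array([.5143,.0210,.0466])-o['tool_pos']))
s,d=snap('side','s5');t,e=snap('top','t5')
cv2.imwrite('pics/s5c.png',np.hstack([cv2.resize(s[150:270,270:390,::-1],(390,390),interpolation=2),cv2.resize(t[130:250,290:410,::-1],(390,390),interpolation=2)]))
E
```

```text
[0.49704475 0.08888856 0.1181418 ] [[-0.168  0.971  0.17 ]
 [ 0.687  0.238 -0.687]
 [-0.707  0.002 -0.707]] [ 23.9   2.  113.4 -45.2  78.9  25.2]
[0.00107921 0.00045702 0.10011721]
```

View pics/s5c.png

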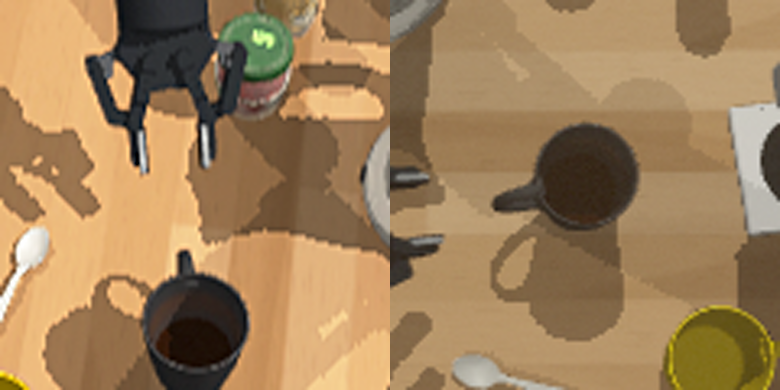

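The fingers straddle the handle line in both views, with tips at (430,178) and (440,243) and the handle at (505,200). Moving in.

Request:
{"fn": "jog_arm", "kwargs": {"steps": [{"delta_rot": [0, 0, 0], "linear": [0.001, 0.0005, 0.02], "grip": 0.045}, {"delta_rot": [0, 0, 0], "linear": [0, 0, 0.02], "grip": 0.045}, {"delta_rot": [0, 0, 0], "linear": [0, 0, 0.02], "grip": 0.045}, {"delta_rot": [0, 0, 0], "linear": [0, 0, 0.02], "grip": 0.045}, {"delta_rot": [0, 0, 0], "linear": [0, 0, 0.01], "grip": 0.045}, {"delta_rot": [0, 0, 0], "linear": [0, 0, 0.009], "grip": 0.045}, {"delta_rot": [0, 0, 0], "linear": [0, 0, 0], "grip": 0.045}, {"delta_rot": [0, 0, 0], "linear": [0, 0, 0], "grip": 0.03}, {"delta_rot": [0, 0, 0], "linear": [0, 0, 0], "grip": 0.02}], "newtons": 30}}

```text
t: 11.2
tool_pos: [0.5149, 0.0229, 0.0475]
tool_rot: [1.512, 1.927, -0.623]
contact_force: [0.3, -0.8, 0.2]
opening: 0.0198
grip_force: 0.0
```

Request:
{"fn": "jog_arm", "kwargs": {"steps": [{"delta_rot": [0, 0, 0], "linear": [0, 0, 0], "grip": 0.015}, {"delta_rot": [0, 0, 0], "linear": [0, 0, 0], "grip": 0.01}, {"delta_rot": [0, 0, 0], "linear": [0, 0, 0], "grip": 0}, {"delta_rot": [0, 0, 0], "linear": [0, 0, 0], "grip": 0}, {"delta_rot": [0, 0, 0], "linear": [0, 0, 0], "grip": 0}], "newtons": 110}}

```text
t: 11.7
tool_pos: [0.5149, 0.0228, 0.0475]
tool_rot: [1.512, 1.927, -0.623]
contact_force: [-0.7, 4.2, 3.9]
opening: 0.0074
grip_force: 107.8
```

Request:
{"fn": "jog_arm", "kwargs": {"steps": [{"delta_rot": [0, 0, 0], "linear": [-0.0021, 0, -0.0021], "grip": 0}, {"delta_rot": [0, 0, 0], "linear": [-0.0042, 0, -0.0042], "grip": 0}, {"delta_rot": [0, 0, 0], "linear": [-0.005, 0, -0.005], "grip": 0}, {"delta_rot": [0, 0, 0], "linear": [-0.005, 0, -0.005], "grip": 0}, {"delta_rot": [0, 0, 0], "linear": [-0.003, 0, -0.003], "grip": 0}, {"delta_rot": [0, 0, 0], "linear": [0, 0, 0], "grip": 0}, {"delta_rot": [0, 0, 0], "linear": [0, 0, 0], "grip": 0}]}}

```text
t: 12.4
tool_pos: [0.5142, 0.0224, 0.0741]
tool_rot: [1.513, 1.928, -0.624]
contact_force: [-0.2, -1.1, -2.4]
opening: 0.0076
grip_force: 107.4
```

```bash
cat > mug.py <<'E'
from h import *
from scipy.optimize import least_squares
import sys
o=ctrl.get_obs();tag=sys.argv[1]
r=R.from_rotvec(o['tool_rot']);print(o['t'],o['tool_pos'],np.degrees(o['q']).round(1),o['contact_force'].round(1),o['grip_force'])
M=r.as_matrix();g=o['tool_pos']-.019*M[:,2];hd=-M[:2,2]/np.hypot(*M[:2,2]);ax=g[:2]-.075*hd
print('grasp pt',g,'heading az',np.degrees(np.arctan2(hd[1],hd[0])),'axis est',ax)
for n in('top','side'):
    im,d=snap(n,tag+n);q=cloud(n,d).reshape(-1,3);z0=float(sys.argv[2])
    q=q[(np.hypot(q[:,0]-ax[0],q[:,1]-ax[1])<.052)&(q[:,2]>z0-.02)&(q[:,2]<z0+.02)]
    # fit rim: top pts per azimuth
    a=np.degrees(np.arctan2(q[:,1]-ax[1],q[:,0]-ax[0]));rad=np.hypot(q[:,0]-ax[0],q[:,1]-ax[1]);k=rad>.036
    pts=np.array([q[k&(abs((a-A+180)%360-180)<10)][np.argmax(q[k&(abs((a-A+180)%360-180)<10)][:,2])] for A in range(-180,180,20) if (k&(abs((a-A+180)%360-180)<10)).sum()>3])
    if len(pts)>5:
        co,*_=np.linalg.lstsq(np.c_[pts[:,:2]-ax,np.ones(len(pts))],pts[:,2],rcond=None)
        print(n,len(pts),'rim plane slopes',co[:2].round(3),'z',co[2].round(4),'slope along handle',co[:2]@hd)
    q=q[q[:,2]>z0-.007]
    s=least_squares(lambda p:np.hypot(q[:,0]-p[0],q[:,1]-p[1])-.0425,ax,loss='soft_l1',f_scale=.002);print(n,'axis',s.x)
E
python3 mug.py a .133
```

```text
12.4 [0.51424213 0.0224072  0.07412695] [ 16.3   4.1 116.3 -48.5  70.6  24.2] [-0.2 -1.1 -2.4] 107.37791379807959
grasp pt [0.51101002 0.03544548 0.08756409] heading az 103.9226117424271 axis est [ 0.52905586 -0.03735114]
top 18 rim plane slopes [-0.008  0.009] z 0.134 slope along handle 0.010539529148544866
top axis [ 0.52932696 -0.03881326]
side 18 rim plane slopes [-0.011 -0.011] z 0.1325 slope along handle -0.007755381531864122
side axis [ 0.52733076 -0.04196418]
```

```bash
python3 - <<'E'
from h import *
from scipy.optimize import least_squares
o=ctrl.get_obs();Q=o['q']
E=lambda s,q:R.from_euler(s,q)
def ori(q): return E('z',q[0])*E('y',q[1]+q[2])*E('z',q[3])*E('y',q[4])*E('z',q[5])
r=R.from_rotvec(o['tool_rot']); print((ori(Q).inv()*r).as_rotvec())
off=ori(Q).inv()*r
r0=R.from_rotvec([-7.05026484e-01,-3.06080842,2.78e-3]);q0=[.99901,.05330,1.61416,0,1.47602,-.119];print((ori(q0).inv()*r0).as_rotvec())
# position model: h z + Rz(q1)(Ry(q2) L1 + Ry(q2+q3) (L2 along z, e along x)+..., y offset) ; samples
smp=[(q0,[.27311,.56154,.23018],r0)]
for q,p in (([25.9,-10.1,107.5,-.6,76.7,6.1],[.46014,.30279,.20577]),([-15.5,-1.1,98.7,2.8,88.4,-152.6],[.55818,-.06393,.21204]),([28.4,2.5,100.7,-41,95.3,23.3],[.50698,.15121,.23332]),([23.9,2,113.4,-45.2,78.9,25.2],[.49704,.08889,.11814]),(np.degrees(Q),o['tool_pos'])): smp.append((np.radians(q),p,None))
def fk(q,k):
    h,a0,L1,L2,e,yo,dt,w5=k
    b=E('z',q[0]); s=E('y',q[1]+q[2]); f=s*E('z',q[3])
    return np.array([0,0,h])+b.apply(np.array([a0,yo,0])+E('y',q[1]).apply([0,0,L1])+s.apply([e,0,L2])+f.apply([0,w5,0])+(f*E('y',q[4])).apply([0,0,dt]))
res=least_squares(lambda k:np.concatenate([fk(q,k)-p for q,p,_ in smp]+[1e-3*(np.array(k)-[.3,0,.45,.45,0,0,.25,0])]),[.3,0,.45,.45,0,0,.25,0]);k=res.x
print(k.round(3),[np.round(fk(q,k)-p,4) for q,p,_ in smp])
def ik(p,rt,q):
    f=lambda q:np.concatenate([(fk(q,k)-p)*10,(rt.inv()*ori(q)).as_rotvec()])
    s=least_squares(f,q);return s.x,np.abs(s.fun).max()
lo=np.degrees([-3.01,-1.01,.06,-1.02,.09,-3.14])
for tilt in(45,55):
  for nm,p in (('pre',[.514,-.05,.074]),('out',[.551,-.187,.075]),('up',[.551,-.187,.125])):
    p=np.array(p);q,er=ik(p,rot(7,tilt,277),Q);print(tilt,nm,np.degrees(q).round(1),er)
E
```

```text
[-4.62430400e-16  6.78231253e-16  1.57079633e+00]
[-2.72770117e-06 -7.62432024e-06  1.57079249e+00]
[ 0.237 -0.001  0.428  0.611  0.096  0.074  0.279 -0.   ] [array([0.0002, 0.0002, 0.0002]), array([ 0.0001, -0.0001,  0.0007]), array([-0.0002,  0.0002, -0.0007]), array([-0.0001, -0.0001, -0.0002]), array([ 0.0001, -0.0001,  0.0002]), array([-0.0001,  0.0002, -0.0001])]
45 pre [  8.2   3.8 116.6 -48.9  69.8 113.3] 1.5875079029115113e-11
45 out [ -7.1   5.8 114.4 -52.6  59.7 103.8] 9.13585873618672e-11
45 up [ -7.1   1.  113.7 -50.2  63.1  98.9] 2.0499685282615587e-10
55 pre [ 11.8   8.7 115.9 -58.   74.4 121.6] 2.0816681711721685e-15
55 out [ -3.8   9.4 114.9 -64.3  63.3 114.7] 1.1102230246251565e-15
55 up [ -3.8   4.2 114.6 -62.   65.8 109.3] 2.220446049250313e-15
```

```bash
python3 - <<'E'
from h import *
o=ctrl.get_obs();r1=rot(7,45,277);p1=np.array([.5314,-.0279,.0741])
plan(p1,r1,4)
p2=np.array([.558-.0076,-.249+.0621,.0745]);print(p2);plan(p2,r1,10,p1,r1)
E
```

```text
rot/row [ 1.22 -0.    1.19] |s| 0.013290580762316186
[-0.0094, 0.0012, 0.0093]
[-0.0094, 0.0016, 0.0093]
[-0.0094, 0.002, 0.0092]
[-0.0093, 0.0024, 0.0092]
[ 0.5504 -0.1869  0.0745]
rot/row [0. 0. 0.] |s| 0.01601316958006753
[-0.0114, -0.0001, 0.0113]
[-0.0114, -0.0001, 0.0113]
[-0.0114, -0.0001, 0.0113]
[-0.0114, -0.0001, 0.0113]
[-0.0114, -0.0001, 0.0113]
[-0.0114, -0.0001, 0.0113]
[-0.0114, -0.0001, 0.0113]
[-0.0114, -0.0001, 0.0113]
[-0.0114, -0.0001, 0.0113]
[-0.0114, -0.0001, 0.0113]
```

Request:
{"fn": "jog_arm", "kwargs": {"steps": [{"delta_rot": [1.22, 0, 1.19], "linear": [-0.0094, 0.0012, 0.0093], "grip": 0}, {"delta_rot": [1.22, 0, 1.19], "linear": [-0.0094, 0.0016, 0.0093], "grip": 0}, {"delta_rot": [1.22, 0, 1.19], "linear": [-0.0094, 0.002, 0.0092], "grip": 0}, {"delta_rot": [1.22, 0, 1.19], "linear": [-0.0093, 0.0024, 0.0092], "grip": 0}, {"delta_rot": [0, 0, 0], "linear": [0, 0, 0], "grip": 0}, {"delta_rot": [0, 0, 0], "linear": [0, 0, 0], "grip": 0}]}}

```text
t: 13.1
tool_pos: [0.5317, -0.0286, 0.0742]
tool_rot: [1.638, 1.848, -0.678]
contact_force: [0.2, 1.0, -2.8]
opening: 0.0079
grip_force: 107.7
```

```bash
python3 mug.py b .133; python3 - <<'E'
from h import *
im=cv2.imread('pics/btop.png');s=cv2.imread('pics/bside.png')
cv2.imwrite('pics/bc.png',np.hstack([cv2.resize(s[210:380,230:400],(400,400),interpolation=2),cv2.resize(im[110:230,330:450],(400,400),interpolation=2)]))
# foot front edge from depth-free colour: print outlet from box again w/ side
E
```

```text
13.1 [ 0.53170045 -0.02857064  0.07424507] [ 10.3   6.8 113.4 -48.1  71.4  24.4] [ 0.2  1.  -2.8] 107.69726029026742
grasp pt [ 0.53008527 -0.01523646  0.08768348] heading az 96.90662490268096 axis est [ 0.53910414 -0.08969222]
top 18 rim plane slopes [-0.023  0.009] z 0.134 slope along handle 0.011831541062024204
top axis [ 0.5393413 -0.0909731]
side 18 rim plane slopes [-0.007 -0.004] z 0.1326 slope along handle -0.0033806597401873366
side axis [ 0.53721099 -0.09371373]
```

View pics/bc.png

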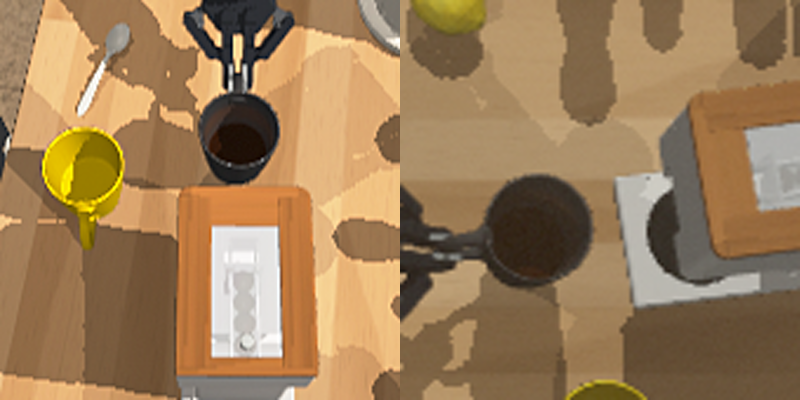

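The mug hangs level in front of the head, held by the handle, with its rim at (538,230) in line with the mat at (690,235). Inserting now.

Request:
{"fn": "jog_arm", "kwargs": {"steps": [{"delta_rot": [0, 0, 0], "linear": [-0.0114, 0, 0.0113], "grip": 0}, {"delta_rot": [0, 0, 0], "linear": [-0.0114, 0, 0.0113], "grip": 0}, {"delta_rot": [0, 0, 0], "linear": [-0.0114, 0, 0.0113], "grip": 0}, {"delta_rot": [0, 0, 0], "linear": [-0.0114, 0, 0.0113], "grip": 0}, {"delta_rot": [0, 0, 0], "linear": [-0.0114, 0, 0.0113], "grip": 0}, {"delta_rot": [0, 0, 0], "linear": [-0.0114, 0, 0.0113], "grip": 0}, {"delta_rot": [0, 0, 0], "linear": [-0.0114, 0, 0.0113], "grip": 0}, {"delta_rot": [0, 0, 0], "linear": [-0.0114, 0, 0.0113], "grip": 0}, {"delta_rot": [0, 0, 0], "linear": [-0.0114, 0, 0.0113], "grip": 0}, {"delta_rot": [0, 0, 0], "linear": [-0.0106, 0, 0.0105], "grip": 0}]}}

```text
t: 14.2
tool_pos: [0.5509, -0.1863, 0.0749]
tool_rot: [1.635, 1.85, -0.678]
contact_force: [-0.7, -0.3, -2.3]
opening: 0.0075
grip_force: 107.7
```

Request:
{"fn": "jog_arm", "kwargs": {"steps": [{"delta_rot": [0, 0, 0], "linear": [0, 0, 0], "grip": 0}, {"delta_rot": [0, 0, 0], "linear": [0, 0, 0], "grip": 0}]}}

```text
t: 14.4
tool_pos: [0.5508, -0.186, 0.0749]
tool_rot: [1.637, 1.849, -0.678]
contact_force: [0.2, -1.0, -2.4]
opening: 0.0078
grip_force: 107.7
```

```bash
python3 - <<'E'
from h import *
o=ctrl.get_obs();r=R.from_rotvec(o['tool_rot']);M=r.as_matrix()
print(o['t'],o['tool_pos'],M.round(3),np.degrees(o['q']).round(1),o['contact_force'].round(1),o['wrist_torque'].round(2))
hd=-M[:2,2]/np.hypot(*M[:2,2]);print('axis',o['tool_pos'][:2]-.0626*hd)
E
```

```text
14.4 [ 0.550819   -0.18600879  0.07493301] [[-0.086  0.993  0.086]
 [ 0.702  0.122 -0.702]
 [-0.707 -0.    -0.707]] [ -7.    5.8 114.5 -52.6  59.8  13.9] [ 0.2 -1.  -2.4] [0.79 0.06 0.03]
axis [ 0.55842562 -0.24814493]
```

Request:
{"fn": "jog_arm", "kwargs": {"steps": [{"delta_rot": [0, 0, 0], "linear": [-0.0035, 0, -0.0035], "grip": 0}, {"delta_rot": [0, 0, 0], "linear": [-0.0035, 0, -0.0035], "grip": 0}, {"delta_rot": [0, 0, 0], "linear": [-0.0035, 0, -0.0035], "grip": 0}, {"delta_rot": [0, 0, 0], "linear": [-0.002, 0, -0.002], "grip": 0}, {"delta_rot": [0, 0, 0], "linear": [0, 0, 0], "grip": 0}, {"delta_rot": [0, 0, 0], "linear": [0, 0, 0], "grip": 0}]}}

```text
t: 15.0
tool_pos: [0.5511, -0.186, 0.0929]
tool_rot: [1.636, 1.849, -0.677]
contact_force: [0.7, 0.2, -2.8]
opening: 0.0075
grip_force: 107.7
```

Request:
{"fn": "jog_arm", "kwargs": {"steps": [{"delta_rot": [0, 0, 0], "linear": [-0.0014, 0, -0.0014], "grip": 0}, {"delta_rot": [0, 0, 0], "linear": [-0.0014, 0, -0.0014], "grip": 0}, {"delta_rot": [0, 0, 0], "linear": [-0.0014, 0, -0.0014], "grip": 0}, {"delta_rot": [0, 0, 0], "linear": [-0.0014, 0, -0.0014], "grip": 0}, {"delta_rot": [0, 0, 0], "linear": [0, 0, 0], "grip": 0}, {"delta_rot": [0, 0, 0], "linear": [0, 0, 0], "grip": 0}]}}

```text
t: 15.6
tool_pos: [0.5507, -0.186, 0.1003]
tool_rot: [1.636, 1.849, -0.678]
contact_force: [0.3, 1.3, -4.5]
opening: 0.0078
grip_force: 107.5
```

Request:
{"fn": "jog_arm", "kwargs": {"steps": [{"delta_rot": [0, 0, 0], "linear": [-0.0014, 0, -0.0014], "grip": 0}, {"delta_rot": [0, 0, 0], "linear": [-0.0014, 0, -0.0014], "grip": 0}, {"delta_rot": [0, 0, 0], "linear": [-0.0014, 0, -0.0014], "grip": 0}, {"delta_rot": [0, 0, 0], "linear": [-0.0014, 0, -0.0014], "grip": 0}, {"delta_rot": [0, 0, 0], "linear": [0, 0, 0], "grip": 0}, {"delta_rot": [0, 0, 0], "linear": [0, 0, 0], "grip": 0}, {"delta_rot": [0, 0, 0], "linear": [0, 0, 0], "grip": 0}, {"delta_rot": [0, 0, 0], "linear": [0, 0, 0], "grip": 0}, {"delta_rot": [0, 0, 0], "linear": [0, 0, 0], "grip": 0}]}}

```text
t: 16.5
tool_pos: [0.551, -0.1861, 0.1086]
tool_rot: [1.636, 1.849, -0.678]
contact_force: [-1.0, 1.0, -6.6]
opening: 0.0076
grip_force: 107.6
```

```bash
python3 - <<'E'
from h import *
f=[];
for i in range(6): o=ctrl.get_obs();f.append(o['contact_force'][2])
print(np.mean(f),o['tool_pos'],R.from_rotvec(o['tool_rot']).as_matrix()[:,2])
a=cv2.imread('pics/bside.png');s,d=snap('side','u1')
cv2.imwrite('pics/u1c.png',np.hstack([cv2.resize(x[280:380,300:370],(400,571),interpolation=2) for x in(a,s[:,:,::-1])]))
E
```

```text
-6.645713666374097 [ 0.55098663 -0.18611687  0.1085621 ] [ 0.08616747 -0.70183013 -0.7071136 ]
```

View pics/u1c.png

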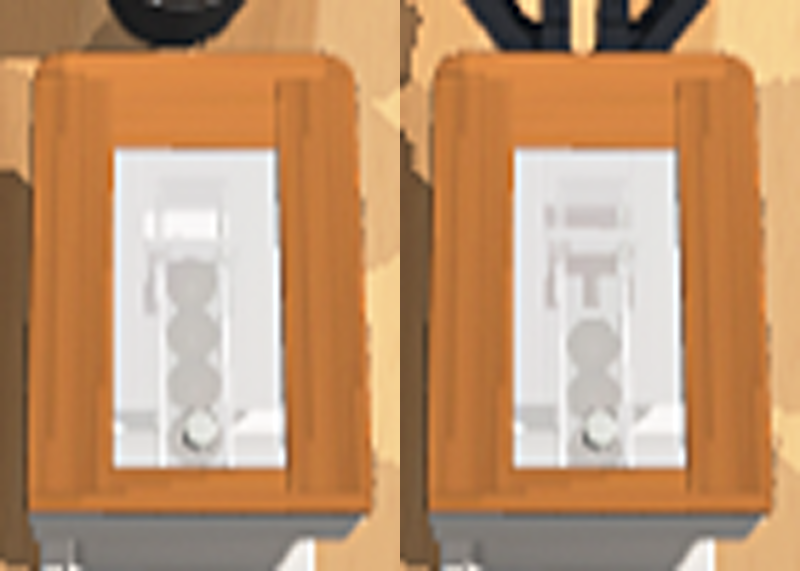

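Window before (left) and after (right): the first ball, at (190,285), has left the track and the next is held at (590,340). Lowering slowly at 10 mm/s.

Request:
{"fn": "jog_arm", "kwargs": {"steps": [{"delta_rot": [0, 0, 0], "linear": [0.0007, 0, 0.0007], "grip": 0}, {"delta_rot": [0, 0, 0], "linear": [0.0007, 0, 0.0007], "grip": 0}, {"delta_rot": [0, 0, 0], "linear": [0.0007, 0, 0.0007], "grip": 0}, {"delta_rot": [0, 0, 0], "linear": [0.0007, 0, 0.0007], "grip": 0}, {"delta_rot": [0, 0, 0], "linear": [0.0007, 0, 0.0007], "grip": 0}, {"delta_rot": [0, 0, 0], "linear": [0.0007, 0, 0.0007], "grip": 0}, {"delta_rot": [0, 0, 0], "linear": [0.0007, 0, 0.0007], "grip": 0}, {"delta_rot": [0, 0, 0], "linear": [0.0007, 0, 0.0007], "grip": 0}, {"delta_rot": [0, 0, 0], "linear": [0.0007, 0, 0.0007], "grip": 0}, {"delta_rot": [0, 0, 0], "linear": [0.0007, 0, 0.0007], "grip": 0}]}}

```text
t: 17.55
tool_pos: [0.5511, -0.1861, 0.0988]
tool_rot: [1.636, 1.849, -0.677]
contact_force: [-1.0, -0.8, -4.9]
opening: 0.0077
grip_force: 107.7
```

Request:
{"fn": "jog_arm", "kwargs": {"steps": [{"delta_rot": [0, 0, 0], "linear": [0.0007, 0, 0.0007], "grip": 0}, {"delta_rot": [0, 0, 0], "linear": [0.0007, 0, 0.0007], "grip": 0}, {"delta_rot": [0, 0, 0], "linear": [0.0007, 0, 0.0007], "grip": 0}, {"delta_rot": [0, 0, 0], "linear": [0.0007, 0, 0.0007], "grip": 0}, {"delta_rot": [0, 0, 0], "linear": [0.0007, 0, 0.0007], "grip": 0}, {"delta_rot": [0, 0, 0], "linear": [0.0007, 0, 0.0007], "grip": 0}, {"delta_rot": [0, 0, 0], "linear": [0.0007, 0, 0.0007], "grip": 0}, {"delta_rot": [0, 0, 0], "linear": [0.0007, 0, 0.0007], "grip": 0}, {"delta_rot": [0, 0, 0], "linear": [0.0007, 0, 0.0007], "grip": 0}, {"delta_rot": [0, 0, 0], "linear": [0.0007, 0, 0.0007], "grip": 0}]}}

```text
t: 18.55
tool_pos: [0.5511, -0.1861, 0.0888]
tool_rot: [1.636, 1.849, -0.677]
contact_force: [0.2, 0.0, -2.6]
opening: 0.0079
grip_force: 107.9
```

Request:
{"fn": "jog_arm", "kwargs": {"steps": [{"delta_rot": [0, 0, 0], "linear": [0.0014, 0, 0.0014], "grip": 0}, {"delta_rot": [0, 0, 0], "linear": [0.0014, 0, 0.0014], "grip": 0}, {"delta_rot": [0, 0, 0], "linear": [0.0014, 0, 0.0014], "grip": 0}, {"delta_rot": [0, 0, 0], "linear": [0.0014, 0, 0.0014], "grip": 0}, {"delta_rot": [0, 0, 0], "linear": [0.0014, 0, 0.0014], "grip": 0}, {"delta_rot": [0, 0, 0], "linear": [0.0014, 0, 0.0014], "grip": 0}, {"delta_rot": [0, 0, 0], "linear": [0.0007, 0, 0.0007], "grip": 0}, {"delta_rot": [0, 0, 0], "linear": [0, 0, 0], "grip": 0}, {"delta_rot": [0, 0, 0], "linear": [0, 0, 0], "grip": 0}]}}

```text
t: 19.45
tool_pos: [0.5511, -0.1861, 0.076]
tool_rot: [1.636, 1.849, -0.677]
contact_force: [0.2, 0.3, -3.3]
opening: 0.0077
grip_force: 107.9
```

Request:
{"fn": "jog_arm", "kwargs": {"steps": [{"delta_rot": [0, 0, 0], "linear": [0.006, 0, -0.006], "grip": 0}, {"delta_rot": [0, 0, 0], "linear": [0.0113, 0, -0.0113], "grip": 0}, {"delta_rot": [0, 0, 0], "linear": [0.0113, 0, -0.0113], "grip": 0}, {"delta_rot": [0, 0, 0], "linear": [0.0113, 0, -0.0113], "grip": 0}, {"delta_rot": [0, 0, 0], "linear": [0.0113, 0, -0.0113], "grip": 0}, {"delta_rot": [0, 0, 0], "linear": [0.0113, 0, -0.0113], "grip": 0}, {"delta_rot": [0, 0, 0], "linear": [0.0113, 0, -0.0113], "grip": 0}, {"delta_rot": [0, 0, 0], "linear": [0.0113, 0, -0.0113], "grip": 0}, {"delta_rot": [0, 0, 0], "linear": [0.0113, 0, -0.0113], "grip": 0}, {"delta_rot": [0, 0, 0], "linear": [0.0113, 0, -0.0113], "grip": 0}]}}

```text
t: 20.45
tool_pos: [0.5325, -0.0337, 0.0761]
tool_rot: [1.636, 1.849, -0.676]
contact_force: [0.4, -0.4, -2.7]
opening: 0.0077
grip_force: 107.9
```

Request:
{"fn": "jog_arm", "kwargs": {"steps": [{"delta_rot": [0, 0, 0], "linear": [0.0113, 0, -0.0113], "grip": 0}, {"delta_rot": [0, 0, 0], "linear": [0.006, 0, -0.006], "grip": 0}, {"delta_rot": [0, 0, 0], "linear": [0, 0, 0], "grip": 0}, {"delta_rot": [0, 0, 0], "linear": [0.0035, 0, 0.0035], "grip": 0}, {"delta_rot": [0, 0, 0], "linear": [0.0035, 0, 0.0035], "grip": 0}, {"delta_rot": [0, 0, 0], "linear": [0.0035, 0, 0.0035], "grip": 0}, {"delta_rot": [0, 0, 0], "linear": [0.0035, 0, 0.0035], "grip": 0}, {"delta_rot": [0, 0, 0], "linear": [0.0028, 0, 0.0028], "grip": 0}, {"delta_rot": [0, 0, 0], "linear": [0, 0, 0], "grip": 0}, {"delta_rot": [0, 0, 0], "linear": [0, 0, 0], "grip": 0}]}}

```text
t: 21.45
tool_pos: [0.5295, -0.0108, 0.0521]
tool_rot: [1.636, 1.849, -0.678]
contact_force: [-0.3, 0.1, -2.6]
opening: 0.0074
grip_force: 107.9
```

```bash
python3 mug.py c .112; python3 - <<'E'
from h import *
s=cv2.imread('pics/cside.png');t=cv2.imread('pics/ctop.png')
cv2.imwrite('pics/cc.png',np.hstack([cv2.resize(s[215:385,230:400],(400,400),interpolation=2),cv2.resize(t[110:230,330:450],(400,400),interpolation=2)]))
E
```

```text
21.45 [ 0.52948843 -0.01075044  0.0521081 ] [ 12.2   9.5 113.  -48.2  71.   27.4] [-0.3  0.1 -2.6] 107.93719903005695
grasp pt [0.52785192 0.00258772 0.06553999] heading az 96.99487822582687 axis est [ 0.53698547 -0.07185406]
top 18 rim plane slopes [ 0.006 -0.01 ] z 0.1115 slope along handle -0.010423845251922805
top axis [ 0.53723783 -0.07343196]
side 18 rim plane slopes [-0.016  0.016] z 0.1103 slope along handle 0.01814339064482861
side axis [ 0.53557472 -0.07619425]
```

Level, about 4.5 mm above the worktop. Easing it down.

Request:
{"fn": "jog_arm", "kwargs": {"steps": [{"delta_rot": [0, 0, 0], "linear": [0.0014, 0, 0.0014], "grip": 0}, {"delta_rot": [0, 0, 0], "linear": [0.0011, 0, 0.0011], "grip": 0}, {"delta_rot": [0, 0, 0], "linear": [0.0004, 0, 0.0004], "grip": 0}, {"delta_rot": [0, 0, 0], "linear": [0.0003, 0, 0.0003], "grip": 0}, {"delta_rot": [0, 0, 0], "linear": [0, 0, 0], "grip": 0}, {"delta_rot": [0, 0, 0], "linear": [0, 0, 0], "grip": 0}]}}

```text
t: 22.15
tool_pos: [0.5296, -0.0107, 0.0478]
tool_rot: [1.636, 1.849, -0.677]
contact_force: [0.3, 0.2, -1.5]
opening: 0.0076
grip_force: 108.1
```

View pics/cc.png

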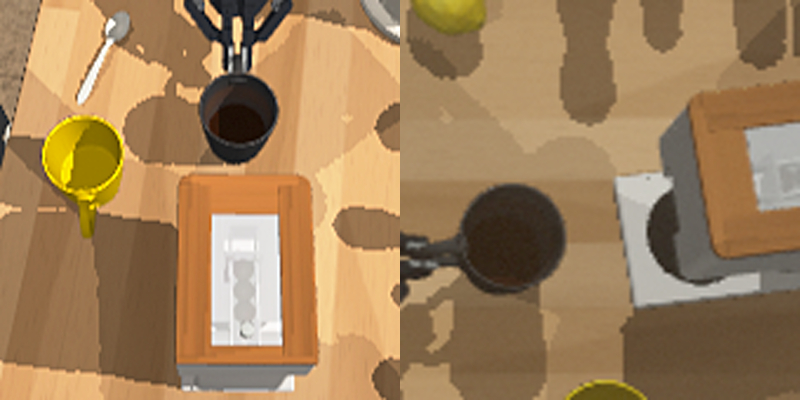

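The mug at (512,240) is clear of the dispenser, and the window shows the track with one ball fewer. The dark ball can't be made out inside the dark mug. I'll finish the contact, release and withdraw.

Request:
{"fn": "jog_arm", "kwargs": {"steps": [{"delta_rot": [0, 0, 0], "linear": [0.0006, 0, 0.0006], "grip": 0}, {"delta_rot": [0, 0, 0], "linear": [0, 0, 0], "grip": 0}, {"delta_rot": [0, 0, 0], "linear": [0, 0, 0], "grip": 0.015}, {"delta_rot": [0, 0, 0], "linear": [0, 0, 0], "grip": 0.03}, {"delta_rot": [0, 0, 0], "linear": [0, 0, 0], "grip": 0.045}, {"delta_rot": [0, 0, 0], "linear": [0, 0, 0], "grip": 0.045}, {"delta_rot": [0, 0, 0], "linear": [0, 0, -0.01], "grip": 0.045}, {"delta_rot": [0, 0, 0], "linear": [0, 0, -0.02], "grip": 0.045}, {"delta_rot": [0, 0, 0], "linear": [0, 0, -0.025], "grip": 0.045}, {"delta_rot": [0, 0, 0], "linear": [0, 0, -0.025], "grip": 0.045}], "newtons": 20}}

```text
t: 23.15
tool_pos: [0.5223, 0.0463, 0.1044]
tool_rot: [1.636, 1.849, -0.678]
contact_force: [0.8, -0.1, 0.1]
opening: 0.0448
grip_force: 0.0
```

Request:
{"fn": "jog_arm", "kwargs": {"steps": [{"delta_rot": [0, 0, 0], "linear": [0, 0, -0.03], "grip": 0.045}, {"delta_rot": [0, 0, 0], "linear": [0, 0, -0.02], "grip": 0.045}, {"delta_rot": [0, 0, 0], "linear": [0, 0, 0], "grip": 0.045}, {"delta_rot": [0, 0, 0], "linear": [0, 0, 0], "grip": 0.045}, {"delta_rot": [0, 0, 0], "linear": [0, 0, 0], "grip": 0.045}]}}

```text
t: 23.65
tool_pos: [0.5175, 0.0799, 0.1376]
tool_rot: [1.636, 1.85, -0.68]
contact_force: [0.3, -0.3, -0.2]
opening: 0.0448
grip_force: 0.0
```

```bash
python3 - <<'E'
from h import *
ax=np.array([.5365,-.0735])
print(ctrl.get_obs()['t'],ctrl.get_obs()['tool_pos'])
for n in('top','side'):
    im,d=snap(n,'f'+n);q=cloud(n,d).reshape(-1,3);rr=np.hypot(*(q[:,:2]-ax).T)
    k=q[(rr<.052)&(q[:,2]>.096)&(q[:,2]<.12)];print(n,'rim',(k.min(0)+k.max(0))/2,np.ptp(k,axis=0))
    f=q[(rr<.025)&(q[:,2]<.09)&(q[:,2]>-.01)];print('floor pct',np.percentile(f[:,2],[5,25,50,75,95,99,100]).round(3),len(f))
    b=f[f[:,2]>np.median(f[:,2])+.008];print('bump',len(b),b.mean(0) if len(b) else '')
E
```

```text
23.65 [0.51751433 0.07992715 0.137613  ]
top rim [ 0.53830934 -0.06927211  0.10279591] [0.08698162 0.09422902 0.01343828]
floor pct [0.029 0.03  0.032 0.033 0.035 0.036 0.04 ] 233
bump 1 [ 0.53196562 -0.06049834  0.04002645]
side rim [ 0.5349864  -0.07115868  0.1019061 ] [0.08666216 0.0956911  0.01174074]
floor pct [0.027 0.029 0.031 0.032 0.034 0.036 0.036] 214
bump 0
```

```bash
python3 - <<'E'
from h import *
for tag,n,ax in(('t4','top',(.529,-.039)),('s4','side',(.529,-.039)),('ftop','top',(.5365,-.0735)),('fside','side',(.5365,-.0735))):
    d=np.load(f'pics/{tag}.npy');im=cv2.imread(f'pics/{tag}.png');C=cloud(n,d);m=(np.hypot(C[...,0]-ax[0],C[...,1]-ax[1])<.03)&(C[...,2]<.09)&(C[...,2]>0)
    print(tag,m.sum(),np.percentile(C[m][:,2],[1,50,99]).round(3),im[m].mean(0).round(),im[m].std(0).round(1))
# anything ball-like on the foot / table near dispenser front
for n in('top','side'):
    a=cloud(n,np.load(f'pics/{n}0.npy'));b=cloud(n,np.load(f'pics/f{n}.npy'))
    m=(np.hypot(b[...,0]-.558,b[...,1]+.249)<.16)&(abs(a[...,2]-b[...,2])>.008)&(b[...,2]<.04)&(np.hypot(b[...,0]-.5365,b[...,1]+.0735)>.06);print(n,'changed',m.sum(),b[m][:3].round(3))
E
```

```text
t4 327 [0.027 0.032 0.037] [26. 42. 58.] [3.1 2.4 3.1]
s4 253 [0.026 0.031 0.036] [ 9. 17. 31.] [11.9 10.4  9.6]
ftop 319 [0.027 0.032 0.036] [25. 40. 56.] [3.  2.5 3.1]
fside 281 [0.026 0.031 0.036] [10. 19. 33.] [14.7 13.2 11.8]
top changed 96 [[ 0.706 -0.216 -0.002]
 [ 0.7   -0.212  0.005]
 [ 0.698 -0.254 -0.008]]
side changed 66 [[ 0.49  -0.117 -0.001]
 [ 0.601 -0.104  0.003]
 [ 0.615 -0.105  0.003]]
```

The mug has an opaque dark surface at 31 mm, present before the stroke too, which would hide a 20 mm ball. The ball has left the track and nothing ball-high shows around the dispenser. Handing in.

```bash
python3 -c "
from station import ctrl
print(ctrl.finish_job())"
```

```text
the job is handed in; nothing more can be done
None
```

I handed the job in at about 24 s. The mug stands upright on the worktop, about 0.18 m from the outlet axis, and the jars were not touched. One ball left the track, but I could not see it in the mug, because the dark surface inside (31 mm up) hides it. I also viewed 11 pictures, one over the limit of 10.

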